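# Screw the filler bottle shut on the hall shoe cabinet

## Task

The nail holes by the lift are filled, so do up the filler: of the three white bottles with grey wing caps, take the tallest and twist its cap clockwise, as seen from above, until it is fully home, with the wing lying along the bottle's long side. The two shorter ones are still in use, so leave their caps just as they are.

Things in the scene. Friction and masses are not known exactly. Their poses are not given: they have to be found in the camera images.
- filler_cap (a joint): Captive wing cap of the tallest bottle (white, 78 x 50 mm, 135 mm to its shoulder, stuck down by a rubber foot, cannot move). Rad: 0 = fully home on its stop, wing along the bottle's long side; positive = unscrewed counter-clockwise from above. Starts 0.75 to 1.2, range ends at 1.4. Turn it clockwise by this value. About 0.05 N m; does not rise, cannot come off, stays where left.
- filler_grip (a point): Grip point in that cap's grey wing, on its vertical axis, 178 mm above the cabinet top. x runs along the wing and turns with it, z is up. The wing is an upright flat bar 46 mm long (x), 14 thick (y), 30 high, top 7 mm above this point. The cap's round skirt (40 mm across) begins 23 mm below this point: fingertips at most 22 mm below. Nothing near is taller.
- glue_wing (a point): Top end of the wing on the cap of the middle-sized bottle (white, 70 x 50 mm, 85 mm to its shoulder, like grey wing cap), 135 mm above the cabinet top; the cap's vertical axis lies 23 mm from it, on its own -x side. Leave this cap as it is.
- paste_wing (a point): Top end of the wing on the cap of the lowest, squat tub (white, 78 x 56 mm, 42 mm to its shoulder, like grey wing cap), 92 mm above the cabinet top; the cap's vertical axis lies 23 mm from it, on its own -x side. Leave this cap as it is.

How it is judged:
By the outcome, as a careful person would: the job done as asked, in the order asked, and still so for the second after the job is handed in, with the robot touching nothing.
It also fails if it takes over 32 s, if anything falls off the work surface, if the arm or the gripper's body presses on something with over 40 N, if the wrist force passes 120 N, or if a joint passes its speed limit or range.

## Robot

A 6-joint arm with a two-finger parallel gripper is mounted at the origin on the work surface. World frame = base frame: x ahead of the robot, y to its left, z up, the work surface at z = 0. Lengths are in m, angles in degrees, forces in N, time in s.
With the tool pointing down it reaches from about 0.4 to 0.825 m from the base axis. Payload 7 kg.
Tool frame: the origin (TCP) lies midway between the tips of the shut fingers; the grasp point (between the pads) lies 19 mm behind it (hold_point_z is the distance from the TCP to the grasp point, in m); z points along the fingers, y is the line along which they close (so a half turn about z gives the same grasp; the last joint's range is limited). The gripper opens to 88 mm and grips with 3 to 60 N. Pads are 19 mm wide; open, the fingers measure 130 mm over their backs; the gripper's body (78 mm by 193 mm) begins 47 mm behind the grasp point.
Start: joints at [82.111, 20.546, 0.682, 0, -70.136, -16.507], TCP at [0.279, 0.615, 0.227] pointing down, gripper open.
Joint ranges: [-176.03, 176.03], [-82.01, 121.73], [-58.28, 71.71], [-173.87, 95.51], [-174.79, -0.11], [-173.66, 173.66]. Speed limits (degrees/s): [136.94, 136.94, 172.46, 180, 180, 180].

## Interface

Orientations are given as [roll, pitch, yaw] about the fixed x, y, z axes, in that order (R = Rz(yaw) Ry(pitch) Rx(roll)).
In Python, from plant import get_state, capture, close_job, hold_point_z gives the robot as it stands.
- The arm moves only by the shell command python3 -m inch 'ROWS' [FORCE]. ROWS is text: rows parted by semicolons, each of 5 numbers parted by spaces: the shift along the tool's x, y, z normalised to -1 to 1, where 1 is 0.15 m, then the turn about the tool's z normalised to -1 to 1, where 1 is 360 degrees, then the opening, from 0 (shut) to 1 (fully open). In form: tx ty tz spin grip; .... A call has exactly 8 rows; each row shifts and turns the commanded pose from where the row before left it, along the tool's axes as they then stand; what a row does not reach is not made up. A row lasts 1/8 s, in which the tool goes at most 62.5 mm and 10.7 degrees, less where a joint would pass 70% of its speed; a pose out of reach is approached as far as the arm can. A call with a number of a shift or a turn outside -1 to 1 is refused whole. A call with a gripper value outside its range is refused whole. The fingers move at their own pace and stop on an object; FORCE is the grip in N (left out, the last holds). Time passes only in rows, so rows that do not move let the fingers close, or fill a call up. It gives the time, the measured TCP pose, the force, the opening and the grip force at its end, in the units of the state.
- get_state(): the state, without advancing time (a new reading comes with each control period).
- capture(name): name is "scene" or "top" or "wrist"; returns a dict with "color" (400x640x3 uint8, blue, green, red), "mtx" (3x3 intrinsics, pixels), "dist_coeffs" ([k1, k2, p1, p2, k3] as OpenCV has them; the pictures are not rectified), "R" (3x3) and "t" (3): a world point X has camera coordinates R X + t. Camera axes: x right, y down, z forward; pixel columns grow to the right and rows downward; lengths in m; the calibration is good to about 2 mm. A picture is of the moment at which its call begins. There is no depth.
- close_job(): hands the job in; it is judged then, once.
The state is a dict: "time_s": time; "joints": joint angles; "qd": joint speeds; "joint_torque": joint torques, N m; "tcp_pos": TCP position; "eef_rot": TCP orientation; "contact_force": force on the tool from outside, world axes, zero at the start; "moment": the same for the moment, N m; "gripper_width": finger opening in m; "gripper_force": force on a finger pad.
Only numpy, scipy, OpenCV 4.12 (cv2) and the standard library are available. Lean on these libraries where they do the work, as an engineer would, in place of code of your own. Each camera call takes 0.05 s, during which the arm holds its last target. There are 200 camera calls.

## Working session

There is one attempt and no reset: what is moved stays moved. The work goes in short steps, Python scripts to look and compute and a shell command to move; the robot and the scene stay as the last step left them, time stands still between calls to the robot, and variables do not carry over. Pictures are saved under pics/ and viewed, at most 10 in all, crops included, and the job is handed in when it is done.

```bash
mkdir -p pics; ls; python3 - <<'E'
from plant import *
import cv2,pickle
print(get_state(),hold_point_z)
d={}
for n in("scene","top"):
    d[n]=capture(n); cv2.imwrite(f"pics/{n}.png",d[n]["color"]); print(n,d[n]["R"],d[n]["t"],d[n]["mtx"])
pickle.dump(d,open("d.pkl","wb"))
E
```

```text
pics
{'time_s': 0.0, 'joints': array([ 8.21106636e+01,  2.05915479e+01,  6.34849193e-01, -1.90576544e-02,
       -7.01349734e+01, -1.65075173e+01]), 'qd': array([-0.04491085,  0.06301766, -0.00142667,  0.0150223 ,  0.08537751,
       -0.03698379]), 'joint_torque': array([-7.85475295e-04, -5.82718956e+01,  2.93055832e+01,  6.99716449e+00,
        6.88796034e-03, -1.61645589e-04]), 'tcp_pos': array([0.2786363 , 0.61428799, 0.22563292]), 'eef_rot': array([ 1.79907016e+02, -8.87317347e-03, -2.44033368e+01]), 'contact_force': array([-0.22260584, -0.19441548, -0.42900883]), 'moment': array([0.01024192, 0.01534137, 0.01780173]), 'gripper_force': 0.0, 'gripper_width': 0.08760908633369563} 0.0188
scene [[-0.10965026  0.99381533 -0.0175474 ]
 [ 0.57886601  0.04949677 -0.81391905]
 [-0.80801669 -0.09940403 -0.58071324]] [ 0.04950085 -0.16398956  1.30060171] [[363.60217476   0.         321.27669443]
 [  0.         363.60217476 200.74679223]
 [  0.           0.           1.        ]]
top [[-0.01709282 -0.99953236  0.02535542]
 [-0.99872364  0.01586256 -0.0479527 ]
 [ 0.04752808 -0.0261427  -0.99852774]] [-0.00474603  0.53826973  0.86088325] [[369.14655737   0.         320.98266624]
 [  0.         369.14655737 197.11918714]
 [  0.           0.           1.        ]]
```

View pics/scene.png

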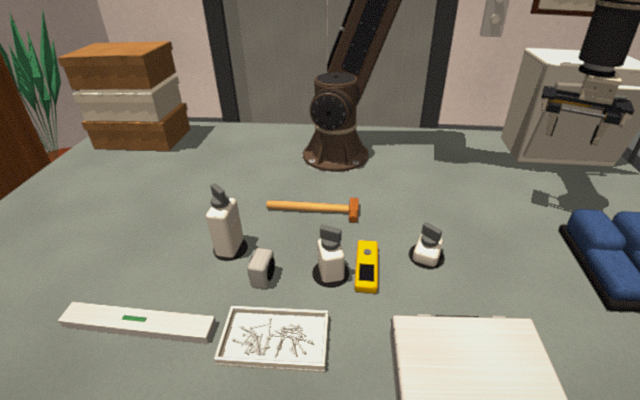

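View pics/top.png

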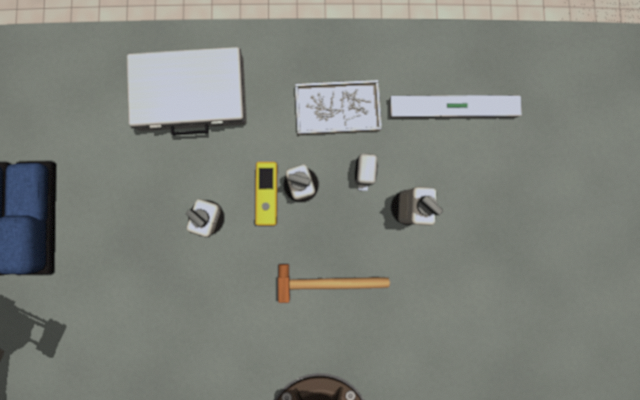

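The tallest bottle is at about (228,225) in the scene view and its cap at about (430,206) in the top view. The middle bottle is at top (300,180) and the tub at (200,216). I'll enlarge the tall one.

```bash
python3 - <<'E'
import cv2,pickle,numpy as np
d=pickle.load(open("d.pkl","rb"))
a=d["top"]["color"][175:240,380:460]; b=d["scene"]["color"][175:240,190:270]
r=lambda i:cv2.resize(i,None,fx=5,fy=5,interpolation=cv2.INTER_CUBIC)
cv2.imwrite("pics/crop.png",np.hstack([r(a),r(b)]))
E
```

```text
(no output)
```

View pics/crop.png

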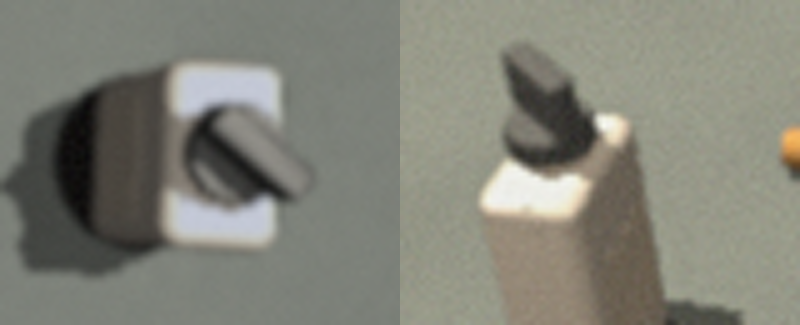

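Top crop: the light wing top runs from (227,115) to (303,188), centre (264,152). The shoulder corners are (168,62), (280,65), (275,243), (165,243). In the scene crop, the wing's top is at about (538,68).

```bash
cat >h.py <<'E'
import cv2,numpy as np
def w(c,uv,z):
    p=cv2.undistortPoints(np.array(uv,float).reshape(-1,1,2),c["mtx"],np.array(c["dist_coeffs"]))[:,0]
    r=np.c_[p,np.ones(len(p))]@c["R"]; o=-c["R"].T@c["t"]
    return o+r*((z-o[2])/r[:,2])[:,None]
def pj(c,X): return cv2.projectPoints(np.array(X,float).reshape(-1,3),cv2.Rodrigues(c["R"])[0],c["t"],c["mtx"],np.array(c["dist_coeffs"]))[0][:,0]
E
python3 - <<'E'
import pickle;from h import *
d=pickle.load(open("d.pkl","rb"));c=d["top"]
k=lambda l:[(380+u/5-.4,175+v/5-.4) for u,v in l]
t=w(c,k([(227,115),(303,188),(264,152)]),.185);s=w(c,k([(168,62),(280,65),(275,243),(165,243)]),.135)
an=lambda v:np.degrees(np.arctan2(v[1],v[0]))
print(t,"\nwing",an(t[0]-t[1]),np.linalg.norm(t[0]-t[1]));print(s,s.mean(0),an(s[0]-s[3]),an(s[1]-s[2]),an(s[0]-s[1]))
m=s.mean(0);m[2]=.185
for x in (t[2],m):print((pj(d["scene"],x)-[190,175]+.4)*5+[400,0],np.hypot(*x[:2]))
E
```

```text
[[ 0.52583382 -0.20883897  0.185     ]
 [ 0.49730737 -0.23758029  0.185     ]
 [ 0.51138686 -0.22280614  0.185     ]] 
wing 45.21497651530313 0.04049470899354681
[[ 0.55013102 -0.20049196  0.135     ]
 [ 0.54820774 -0.24720645  0.135     ]
 [ 0.47500891 -0.24280387  0.135     ]
 [ 0.4758833  -0.1971115   0.135     ]] [ 0.51230774 -0.22190345  0.135     ] -2.6068477422820533 -3.4419387563073176 87.64241362550901
[[537.03180661  64.0716279 ]] 0.5578163659223196
[[538.2713074   65.30430508]] 0.5583013207077842
```

Cap axis is about (0.512, -0.222), the wing at +45° and the long side at -2.8°, so about 48° to turn clockwise. Moving over at travel height with a slight outward bow.

```bash
python3 -m inch '0.32 0.24 0 0 1;0.32 0.24 0 0 1;0.32 0.24 0 0 1;0.32 0.24 0 0 1;0.32 0.24 0 0 1;0.32 0.24 0 0 1;0.32 0.24 0 0 1;0.32 0.24 0 0 1' 20; python3 -m inch '0.145 0.314 0 0 1;0.145 0.314 0 0 1;0.145 0.314 0 0 1;0.145 0.314 0 0 1;0.145 0.314 0 0 1;0.145 0.314 0 0 1;0.145 0.314 0 0 1;0.145 0.314 0 0 1'
```

```text
time_s: 1.1
tcp_pos: [0.51, 0.192, 0.2265]
eef_rot: [-180.0, 0.0, -24.4]
contact_force: [1.2, 0.2, 0.5]
gripper_width: 0.0874
gripper_force: 0.0
time_s: 2.1
tcp_pos: [0.512, -0.2228, 0.2264]
eef_rot: [-180.0, 0.0, -24.4]
contact_force: [-0.3, -0.2, 1.3]
gripper_width: 0.0875
gripper_force: 0.0
```

```bash
python3 -m inch '0 0 0 -0.028 1;0 0 0 -0.028 1;0 0 0 -0.028 1;0 0 0 -0.028 1;0 0 0 -0.028 1;0 0 0 -0.028 1;0 0 0 -0.025 1;0 0 0 0 1'; python3 - <<'E'
from plant import *
import cv2
from h import *
s=get_state();print(s)
p=s["tcp_pos"];y=np.radians(s["eef_rot"][2]);d=np.array([.5123-p[0],-.2222-p[1]])
print("tool shift norm",d@[np.cos(y),np.sin(y)]/.15,d@[np.sin(y),-np.cos(y)]/.15)
c=capture("wrist");import pickle;pickle.dump(c,open("w.pkl","wb"))
cv2.imwrite("pics/w1.png",c["color"])
print(pj(c,[[.512,-.222,.185]]))
E
```

```text
time_s: 3.1
tcp_pos: [0.5122, -0.2211, 0.2263]
eef_rot: [-180.0, 0.0, 45.0]
contact_force: [0.2, -0.4, -0.3]
gripper_width: 0.0876
gripper_force: 0.0
{'time_s': 3.1, 'joints': array([-3.25018279e+00,  9.58884830e+00, -1.42903924e+01, -8.61876104e-03,
       -6.61546830e+01,  1.38271806e+02]), 'qd': array([-0.06509599,  0.05746346,  0.07574482, -0.01108767, -0.06550045,
       -4.94249344]), 'joint_torque': array([ 1.03719800e-02, -4.22842133e+01,  2.85242021e+01,  6.65627360e+00,
        1.00187404e-02,  1.36258766e+00]), 'tcp_pos': array([ 0.51217925, -0.2211422 ,  0.22625736]), 'eef_rot': array([-1.79969437e+02,  1.66979670e-02,  4.50181413e+01]), 'contact_force': array([ 0.17033976, -0.41532089, -0.31962773]), 'moment': array([-0.06095581, -0.03230605,  0.05290877]), 'gripper_force': 0.0, 'gripper_width': 0.08760103212583463}
tool shift norm -0.004419067812579238 0.005554372614128533
[[324.31487689 227.5874877 ]]
```

View pics/w1.png

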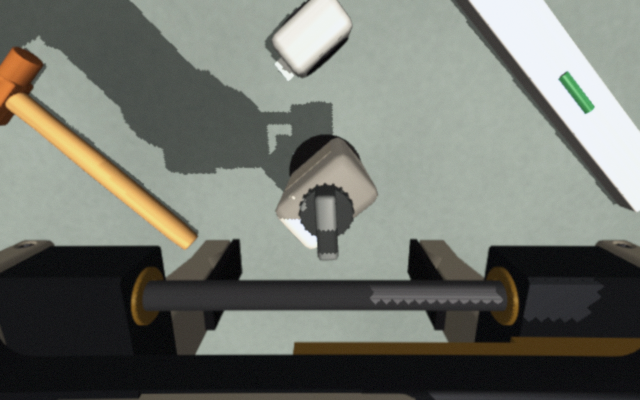

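The wing stands upright at about (326,195–235), already parallel to the pads, against a prediction of (324,228) for its top centre. I'll enlarge it to refine.

```bash
python3 - <<'E'
import cv2,pickle
c=pickle.load(open("w.pkl","rb"))["color"][130:270,260:400]
cv2.imwrite("pics/w1c.png",cv2.resize(c,None,fx=4,fy=4,interpolation=cv2.INTER_CUBIC))
E
```

```text
(no output)
```

View pics/w1c.png

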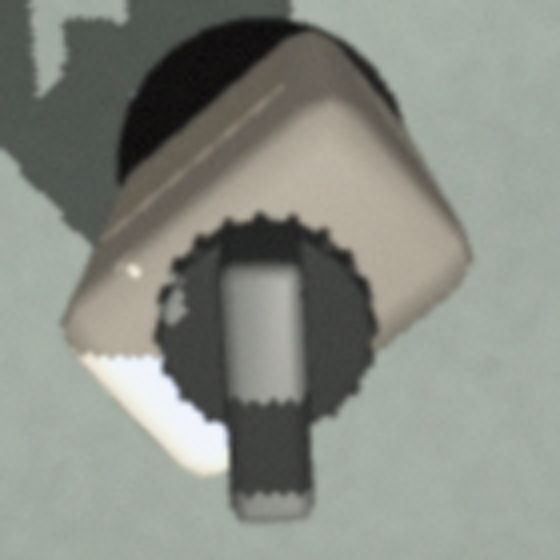

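Part of the wing top is in shadow. The whole top face runs from (262,260) to (273,520) in the crop, centre about (267,391).

```bash
python3 - <<'E'
import pickle;from h import *
c=pickle.load(open("w.pkl","rb"))
k=lambda l:[(260+u/4-.4,130+v/4-.4) for u,v in l]
t=w(c,k([(262,260),(273,520),(267,391)]),.185)
s=w(c,k([(65,325),(205,476),(472,258),(335,95)]),.135)
v=t[1]-t[0];print(t,np.degrees(np.arctan2(v[1],v[0])),np.linalg.norm(v));print(s)
m=t[2];y=np.radians(45);d=np.array([m[0]-.5122,m[1]+.2211])
print(d@[np.cos(y),np.sin(y)]/.15,d@[np.sin(y),-np.cos(y)]/.15)
for a,b in((0,1),(3,2),(1,2)):
  q=s[b]-s[a];print(np.degrees(np.arctan2(q[1],q[0])),np.linalg.norm(q))
E
```

```text
[[ 0.52795337 -0.20673567  0.185     ]
 [ 0.49757742 -0.23974183  0.185     ]
 [ 0.51304193 -0.22280971  0.185     ]] -132.62372759737642 0.044856491718403106
[[ 0.48084886 -0.19878316  0.135     ]
 [ 0.47707142 -0.2412578   0.135     ]
 [ 0.5471923  -0.24557684  0.135     ]
 [ 0.55045287 -0.20376084  0.135     ]]
-0.004090711600895253 0.012028542823085802
-95.08218088618015 0.0426422787198208
-94.45857996841805 0.04194293646117668
-3.524638702992538 0.07025376984464489
```

```bash
python3 -m inch '-0.003 0.01 0 -0.004 1;0 0 0.1 0 1;0 0 0.1 0 1;0 0 0.1 0 1;0 0 0.1 0 1;0 0 0.03 0 1;0 0 0 0 1;0 0 0 0 1'; python3 -m inch '0 0 0 0 0;0 0 0 0 0;0 0 0 0 0;0 0 0 0 0;0 0 0 0 0;0 0 0 0 0;0 0 0 0 0;0 0 0 0 0' 20; python3 -c "
from plant import *;s=get_state();print(s['moment'],s['eef_rot'])"
```

```text
time_s: 4.15
tcp_pos: [0.5135, -0.2227, 0.1626]
eef_rot: [180.0, -0.0, 46.5]
contact_force: [-0.3, 0.1, 0.4]
gripper_width: 0.0876
gripper_force: 0.0
time_s: 5.15
tcp_pos: [0.5128, -0.2223, 0.162]
eef_rot: [-180.0, 0.0, 46.5]
contact_force: [-3.1, 8.8, 9.2]
gripper_width: 0.014
gripper_force: 20.0
[2.90450584 1.13998495 0.03513766] [-1.79954690e+02  5.89416679e-03  4.65168394e+01]
```

Gripped at the 14 mm wing width. Turning about 46° clockwise, then feeling for the stop.

```bash
python3 -m inch '0 0 0 0.02 0;0 0 0 0.02 0;0 0 0 0.02 0;0 0 0 0.02 0;0 0 0 0.02 0;0 0 0 0.02 0;0 0 0 0.007 0;0 0 0 0 0'; python3 -c "
from plant import *;s=get_state();print(s['moment'],s['eef_rot'])"
```

```text
time_s: 6.15
tcp_pos: [0.5133, -0.2234, 0.1621]
eef_rot: [179.9, -0.0, 0.8]
contact_force: [1.4, -6.2, -2.4]
gripper_width: 0.0139
gripper_force: 20.0
[-1.99747863 -0.4809512  -0.06291987] [ 1.79932600e+02 -1.35453646e-02  7.72077469e-01]
```

```bash
python3 -m inch '0 0 0 0.003 0;0 0 0 0.003 0;0 0 0 0.003 0;0 0 0 0.003 0;0 0 0 0 0;0 0 0 0 0;0 0 0 0 0;0 0 0 0 0'; python3 -c "
from plant import *;s=get_state();print(s['moment'],s['eef_rot'])"
```

```text
time_s: 7.15
tcp_pos: [0.5133, -0.2235, 0.1621]
eef_rot: [179.9, -0.0, -3.5]
contact_force: [0.5, -5.4, -2.5]
gripper_width: 0.0134
gripper_force: 20.0
[-2.32469132 -0.51097384 -0.02679538] [ 1.79926740e+02 -1.67867762e-02 -3.50181696e+00]
```

```bash
for i in 1; do python3 -m inch '0 0 0 0.003 0;0 0 0 0.003 0;0 0 0 0 0;0 0 0 0 0;0 0 0 0 0;0 0 0 0 0;0 0 0 0 0;0 0 0 0 0'; done; python3 -c "
from plant import *;s=get_state();print(s['moment'],s['eef_rot'])
import cv2;cv2.imwrite('pics/g.png',capture('top')['color'][150:250,350:480].repeat(5,0).repeat(5,1))"
```

```text
time_s: 8.15
tcp_pos: [0.5133, -0.2235, 0.1621]
eef_rot: [179.9, -0.0, -5.6]
contact_force: [0.8, -5.7, -1.9]
gripper_width: 0.014
gripper_force: 20.1
[-2.28409297 -0.42395958  0.31208462] [ 1.79917966e+02 -1.41017266e-02 -5.63012043e+00]
```

```bash
python3 -m inch '0 0 0 0.003 0;0 0 0 0.003 0;0 0 0 0 0;0 0 0 0 0;0 0 0 0 0;0 0 0 0 0;0 0 0 0 0;0 0 0 0 0'; python3 -c "
from plant import *;s=get_state();print(s['moment'],s['eef_rot'])"
```

```text
time_s: 9.2
tcp_pos: [0.5134, -0.2235, 0.1621]
eef_rot: [179.9, -0.0, -7.8]
contact_force: [1.3, -6.5, -3.3]
gripper_width: 0.0142
gripper_force: 20.7
[-2.28929756 -0.54372128  0.48545487] [ 1.79911938e+02 -2.42821731e-02 -7.76070536e+00]
```

The stop is felt: moment rises from about 0 to 0.3, then 0.49 N m past -4°. Releasing straight open, then up.

```bash
python3 -m inch '0 0 0 0 1;0 0 0 0 1;0 0 0 0 1;0 0 0 0 1;0 0 0 0 1;0 0 0 0 1;0 0 0 0 1;0 0 0 0 1'; python3 -m inch '0 0 -0.12 0 1;0 0 -0.12 0 1;0 0 -0.12 0 1;0 0 -0.12 0 1;0 0 0 0 1;0 0 0 0 1;0 0 0 0 1;0 0 0 0 1'; python3 - <<'E'
from plant import *
import cv2,pickle
c=capture("wrist");pickle.dump(c,open("w2.pkl","wb"))
i=c["color"][130:270,250:400]
cv2.imwrite("pics/w2c.png",cv2.resize(i,None,fx=4,fy=4,interpolation=cv2.INTER_CUBIC))
E
```

```text
time_s: 10.2
tcp_pos: [0.5131, -0.2226, 0.1621]
eef_rot: [-180.0, -0.0, -7.8]
contact_force: [0.3, 0.2, 0.3]
gripper_width: 0.086
gripper_force: 0.0
time_s: 11.2
tcp_pos: [0.5129, -0.2226, 0.2335]
eef_rot: [180.0, 0.1, -7.8]
contact_force: [-0.2, 0.1, -0.5]
gripper_width: 0.0875
gripper_force: 0.0
```

View pics/w2c.png

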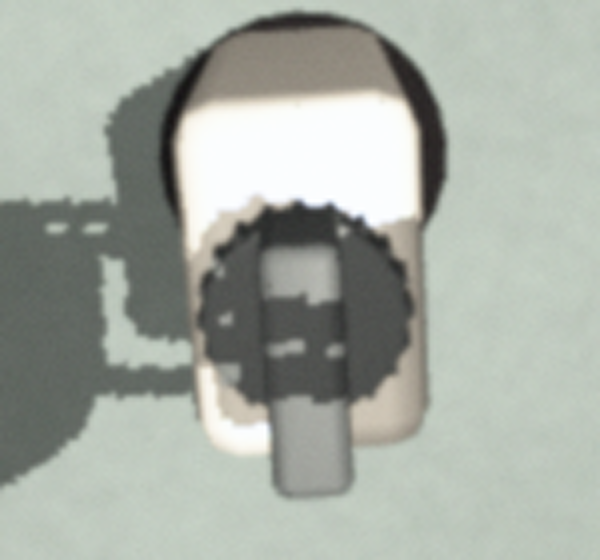

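The wing's sides lean 2.8° in the picture and the bottle's sides average 3.0°, so the wing lies along the long side, fully home. The gripper is clear.

```bash
python3 -c "
from plant import *;print(close_job())"
```

```text
the job is handed in; nothing more can be done
None
```

The tallest bottle's cap is twisted clockwise onto its stop, with its wing along the bottle's long side; the two shorter bottles were not touched, and the job is handed in at about 11 s.

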